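Put a cell and an adaptor away in the sliding-door parts case

ROBOT

A 6-joint arm with a two-finger parallel gripper is mounted at the origin on a cart in front of the work surface, level with it; the furniture and walls round the work are solid. World frame = base frame: x ahead of the robot, y to its left, z up, the work surface at z = 0. Lengths are in m, angles in rad, forces in N, time in s.
With the tool pointing down it reaches from about 0.35 to 0.95 m from the base axis. Payload 17.4 kg.
Tool frame: the origin (TCP) lies at the very end of the fingers, on their centre line; the grasp point (between the pads) lies 19 mm behind it (pinch_z is the z of the grasp point in the tool frame, in m); z points along the fingers, y is the line along which they close (so a half turn about z gives the same grasp; the last joint's range is limited). The gripper opens to 93 mm and grips with 3 to 60 N. Pads are 15 mm wide; open, the fingers measure 128 mm over their backs; the gripper's body (75 mm by 188 mm) begins 65 mm behind the grasp point.
Start: joints at [1.301, 0.116, 1.442, -0, 1.584, -0.038], TCP at [0.155, 0.657, 0.193] pointing down, gripper open.
Joint ranges: [-2.83, 2.83], [-0.83, 2.19], [0.07, 2.5], [-1.14, 4.28], [0.01, 3], [-2.97, 2.97]. Speed limits (rad/s): [1.89, 1.89, 2.22, 3.14, 3.14, 3.14].

INTERFACE

Orientations are given as a rotation vector (axis times angle).
In Python, from bench import sense, camera, finish_job, find_in, cut_out, landmark_of, pinch_z gives the robot as it stands.
- The arm moves only by the tool play_rows, never from a script. Its argument "moves" is a list of rows, each a list of 5 numbers: the opening, from -1 (shut) to 1 (fully open), then the shift along the world's x, y, z in m, then the turn about the world's z in rad. In form: [[jaw, x, y, z, yaw], ...]. A call has 1 to 12 rows; each row is the pose to reach, as a shift and turn from the pose commanded when the call began; what a row does not reach only later rows make up. A row lasts 1/8 s, in which the tool goes at most 62.5 mm and 10.7 degrees, less where a joint would pass 70% of its speed; a pose out of reach is approached as far as the arm can. A call with a gripper value outside its range is refused whole. The fingers move at their own pace and stop on an object; the grip force is fixed at half the most. Time passes only in rows, so rows that repeat a pose let the fingers close. It gives the time, the measured TCP pose, the force, the opening and the grip force at its end, in the units of the state.
- sense(): the state, without advancing time (a new reading comes with each control period).
- camera(name): name is "side" or "top" or "wrist"; returns a dict with "img" (480x640x3 uint8, blue, green, red), "fx", "fy", "cx", "cy" (pixels), "world_to_cam" (4x4, takes a point from world to camera coordinates). Camera axes: x right, y down, z forward; pixel columns grow to the right and rows downward; lengths in m; the calibration is good to about 2 mm. The wrist camera is an equidistant fisheye: a pixel r from the principal point sees the ray r / f radians off the axis. A picture is of the moment at which its call begins. There is no depth.
- finish_job(): hands the job in; it is judged then, once.
Trained networks look in a picture, given as the dict that the camera call returned (one of the last four; its "shot" number tells which), for a name from the list of things; names that differ only in an ending like _2 or _b are one class to them, and where a whole thing is asked for, a point or a joint stands for the part that bears it (a point fixed in the world has none). Each returns a list of dicts, best first, with "p" (0 to 1); they miss things now and then, are a little off and sometimes report something else, mostly with a low value. They report only what shows in the picture. A call takes as long as a camera call.
- find_in(thing, picture): "location" ([column, row] in pixels, amid what is visible of it).
- cut_out(thing, picture): "mask" (480x640 bool, what is visible of it) and "location" ([column, row] in pixels, amid what is visible of it).
- landmark_of(thing, picture): "location" ([column, row] in pixels: a listed point, or the origin of a listed thing).
The state is a dict: "t": time; "qpos": joint angles; "dq": joint speeds; "joint_efforts": joint torques, N m; "ee_pos": TCP position; "eef_rot": TCP orientation; "contact_force": force on the tool from outside, world axes, zero at the start; "moment": the same for the moment, N m; "finger_gap": opening from 0.0 (shut) to 1.0 (fully open); "gripper_force": force on a finger pad.
Only numpy, scipy, OpenCV 4.12 (cv2) and the standard library are available. Lean on these libraries where they do the work, as an engineer would, in place of code of your own. Each camera call takes 0.05 s, during which the arm holds its last target. There are 200 camera calls.

TASK

Clear the loose dry cell and the loose coax adaptor off the bench into the glazed parts case: stand each upright in the tray that already holds others of its kind, sliding the door over that bay all the way across to the other door's side to get at it. Leave the case with both doors fully shut and its stock standing where it was, and do not shove the solder spool or the ferrite clip on the bench about.

Things in the scene. Friction and masses are not known exactly. Their poses are not given: they have to be found in the camera images.
- parts_case: Fixed steel parts case, 334 (y) x 208 mm (x). Origin: centre of underside, on the desk; x to its rear, y to its left, z up. Top slopes 8 deg: front rail 73 mm high, rear 101; nothing over 103. Divider at y=0: left bay y>0, right bay y<0, a tray in each. Two clear framed doors on the slope slide along y in two tracks. Bays 190 mm deep (x). End rails lie beyond |y|=0.160, 78 mm high beside the pulls.
- door_left (a joint): Left door (166 mm wide, lower track), m: 0 = shut over the left bay, 0.142 = fully open, slid to the case's -y under the right door; its bay is then uncovered from y=0.018 to 0.160. Friction about 1.5 N, stays where left, hard stops. Its pull meets the right door's edge: the two joints' sum cannot pass 0.144, so pushing one fully open pushes the other shut.
- door_right (a joint): Right door (166 mm wide, 8 mm higher track), m: 0 = shut over the right bay, 0.142 = fully open, slid to the case's +y over the left door; its bay is then uncovered from y=-0.018 to -0.160. Friction, stops and meeting as the left door.
- pull_left (a point): Top-edge centre of the left door's pull: upright aluminium fin on the door's outer (+y) edge, 10 mm thick (y), 70 mm long (x), to be pushed either way or pinched from above. It stands 20 mm proud of the case's end rail and 21 mm proud of the right door's top. Door shut: at (-0.054, 0.155, 0.098) in the case's frame; moves with the door.
- pull_right (a point): Same point of the right door's pull, an equal fin on that door's outer (-y) edge, 21 mm proud of that door's top and 20 mm proud of the end rail. Door shut: at (-0.054, -0.155, 0.098) in the case's frame; moves with the door.
- cell_tray: Grey tray, 186 x 152 x 12 mm with 2.5 mm walls and floor, fixed in one of the two bays of the case (which one varies); the tray in which the two stock dry cells stand. Origin: centre of its underside, 6 mm above the desk; axes as the case's. Floor top 2.5 mm above the origin.
- adaptor_tray: Grey tray of the same outline, 24 mm high, with a raised floor, in the other bay; the two stock coax adaptors stand in it. Origin: centre of its underside, 6 mm above the desk; axes as the case's. Floor top 16.5 mm above the origin.
- dry_cell: The loose dry cell to put away: blue cylinder with a pale band, 26 mm diameter, 50 mm high (flat shoulder at 48), 0.07 to 0.13 kg, standing on the bench left of the case. Origin: centre of its base; z up its axis.
- coax_adaptor: The loose coax adaptor to put away: pale metal, a round body with a hex collar, 18 x 20 mm wide, 32 mm high, 0.02 to 0.05 kg, standing on end on the bench left of the case. Origin: centre of its base; z up its axis.
- stock_cell_1: Stock dry cell of the same make and size standing loose in the cell tray. Origin: centre of its base.
- stock_cell_2: The other stock dry cell in the cell tray, like the first.
- stock_adaptor_1: Stock coax adaptor, 18 x 20 x 32 mm, standing loose in the adaptor tray. Origin: centre of its base.
- stock_adaptor_2: Shorter stock coax adaptor, 18 x 20 x 26 mm, standing loose in the adaptor tray. Origin: centre of its base.
- solder_spool: Spool of solder standing on its flange on the bench among the loose parts, 58 mm diameter, 36 mm high. Origin: centre of its base.
- ferrite: Black ferrite clip on the bench among the loose parts, 37 x 26 x 25 mm. Origin: centre of its base.

How it is judged:
On the way, in this order (a step that is already met when the one before it is completed fails the run):
1. one of the doors is slid all the way across to the other's side (at least 130 mm of its 142 mm) (value of joint any of door_left, door_right above 0.13 m), for 0.1 s.
2. the first of the two parts stands upright on the floor of its own tray (dry cell with dry cells, adaptor with adaptors) (((x of dry_cell in the frame of cell_tray between -0.078 and 0.078 m and y of dry_cell in the frame of cell_tray between -0.064 and 0.064 m and z of dry_cell in the frame of cell_tray between -0.001 and 0.006 m and angle between dry_cell's own z axis and vertical below 0.08 rad) or (x of coax_adaptor in the frame of adaptor_tray between -0.082 and 0.082 m and y of coax_adaptor in the frame of adaptor_tray between -0.068 and 0.068 m and z of coax_adaptor in the frame of adaptor_tray between 0.013 and 0.02 m and angle between coax_adaptor's own z axis and vertical below 0.08 rad))), for 0.2 s.
3. both parts stand upright on the floors of their own trays (x of dry_cell in the frame of cell_tray between -0.078 and 0.078 m and y of dry_cell in the frame of cell_tray between -0.064 and 0.064 m and z of dry_cell in the frame of cell_tray between -0.001 and 0.006 m and angle between each of dry_cell, coax_adaptor's own z axis and vertical below 0.08 rad and x of coax_adaptor in the frame of adaptor_tray between -0.082 and 0.082 m and y of coax_adaptor in the frame of adaptor_tray between -0.068 and 0.068 m and z of coax_adaptor in the frame of adaptor_tray between 0.013 and 0.02 m), for 0.2 s.
At the end, for the whole second after the job is handed in: The dry cell stands upright (within 4.5 degrees) and at rest on the floor of the tray with the stock dry cells, the coax adaptor likewise in the tray with the stock adaptors, both doors are shut to within 6 mm, and all the stock still stands upright (all of step 3 and linear speed of each of dry_cell, coax_adaptor below 0.02 m/s and value of joint each of door_left, door_right below 0.006 m and angle between each of stock_cell_1, stock_cell_2, stock_adaptor_1, stock_adaptor_2's own z axis and vertical below 0.08 rad); the robot touches nothing.
It fails at once if a stock cell or stock adaptor in the case is knocked over or shifted by more than 20 mm (angle between any of stock_cell_1, stock_cell_2, stock_adaptor_1, stock_adaptor_2's own z axis and vertical above 0.5 rad or distance of any of stock_cell_1, stock_cell_2, stock_adaptor_1, stock_adaptor_2 from where it was at the start of the episode above 0.02 m).
It fails at once if the solder spool or the ferrite clip is shoved about on the bench by more than 30 mm (distance of any of solder_spool, ferrite from where it was at the start of the episode above 0.03 m).
It also fails if it takes over 72 s, if anything falls off the work surface, if the arm or the gripper's body presses on something with over 40 N, if the wrist force passes 120 N, or if a joint passes its speed limit or range.

## Working session

There is one attempt and no reset: what is moved stays moved. The work goes in short steps, Python scripts to look and compute and a tool call to move; the robot and the scene stay as the last step left them, time stands still between calls to the robot, and variables do not carry over. Pictures are saved under pics/ and viewed, at most 10 in all, crops included, and the job is handed in when it is done.

Besides the shell and the picture viewer there is one more tool, called after "Call:" as name(argument=value, ...) on one line, values as JSON. play_rows: Moves the arm, as the interface text tells. Its arguments: {"type":"object","properties":{"moves":{"type":"array","items":{"type":"array","items":{"type":"number"}}}},"required":["moves"]}

```bash
mkdir -p pics
cat > h.py <<'E'
import numpy as np, cv2
from bench import *
def ray(c,px):
    M=np.array(c["world_to_cam"]);R=M[:3,:3];t=M[:3,3]
    d=np.array([(px[0]-c["cx"])/c["fx"],(px[1]-c["cy"])/c["fy"],1.])
    if c.get("fish"):
        r=np.hypot(d[0],d[1]); d=np.array([d[0]/r*np.sin(r),d[1]/r*np.sin(r),np.cos(r)]) if r>1e-9 else np.array([0,0,1.])
    return -R.T@t, R.T@d
def onz(c,px,z):
    o,d=ray(c,px); return o+d*(z-o[2])/d[2]
def proj(c,P):
    M=np.array(c["world_to_cam"]);p=M[:3,:3]@P+M[:3,3]
    if c.get("fish"):
        r=np.hypot(p[0],p[1]);th=np.arctan2(r,p[2]);p=np.array([p[0]/r*th,p[1]/r*th,1])
    return np.array([c["cx"]+c["fx"]*p[0]/p[2],c["cy"]+c["fy"]*p[1]/p[2]])
def cam(n):
    c=camera(n); c["fish"]=(n=="wrist"); return c
def tri(c1,p1,c2,p2):
    o1,d1=ray(c1,p1);o2,d2=ray(c2,p2)
    s=np.linalg.lstsq(np.c_[d1,-d2],o2-o1,rcond=None)[0]
    a=o1+s[0]*d1;b=o2+s[1]*d2
    return (a+b)/2,np.linalg.norm(a-b)
E
cat > a.py <<'E'
from h import *
np.set_printoptions(precision=4,suppress=True)
s=sense();print(s["t"],s["ee_pos"],s["eef_rot"],pinch_z,s["finger_gap"])
t=cam("top");sd=cam("side")
for n,c in(("top",t),("side",sd)):
    cv2.imwrite(f"pics/{n}0.png",c["img"]); M=np.array(c["world_to_cam"]);print(n,-M[:3,:3].T@M[:3,3])
for n in ["parts_case","pull_left","pull_right","cell_tray","adaptor_tray","dry_cell","coax_adaptor","solder_spool","ferrite"]:
    A=landmark_of(n,t);B=landmark_of(n,sd)
    print(n,[(np.round(a["p"],2),np.round(a["location"])) for a in A[:4]],[(np.round(a["p"],2),np.round(a["location"])) for a in B[:4]])
    if A and B: print("   tri",*tri(t,A[0]["location"],sd,B[0]["location"]))
    for a in A[:4]: print("   z0",onz(t,a["location"],0))
E
python3 a.py
```

```text
0.0 [0.155  0.6567 0.1922] [-0.3633 -3.1203  0.0017] -0.0188 0.9998823711143515
top [0.4468 0.025  1.219 ]
side [ 0.1359 -0.6052  0.752 ]
parts_case [(np.float64(0.56), array([388., 220.]))] [(np.float64(0.57), array([392., 307.]))]
   tri [ 0.5889 -0.1326  0.0095] 0.006734376748329648
   z0 [ 0.5872 -0.1319  0.    ]
pull_left [(np.float64(0.66), array([319., 233.]))] [(np.float64(0.89), array([336., 236.]))]
   tri [0.5498 0.0315 0.1009] 0.004887841171115298
   z0 [0.5568 0.0334 0.    ]
pull_right [(np.float64(0.71), array([452., 246.]))] [(np.float64(0.92), array([408., 339.]))]
   tri [ 0.5191 -0.2616  0.0966] 0.0006274156358422405
   z0 [ 0.5256 -0.2865  0.    ]
cell_tray [] []
adaptor_tray [(np.float64(0.67), array([319., 229.]))] [(np.float64(0.96), array([408., 337.]))]
   tri [ 0.6532 -0.0231 -0.2411] 0.1736029093442657
   z0 [0.566  0.0343 0.    ]
dry_cell [(np.float64(0.43), array([223., 289.]))] [(np.float64(0.63), array([242., 226.]))]
   tri [0.4224 0.2602 0.0174] 0.0017190632610130437
   z0 [0.4228 0.2632 0.    ]
coax_adaptor [(np.float64(0.37), array([250., 248.]))] [(np.float64(0.52), array([290., 233.]))]
   tri [ 0.5233  0.2006 -0.0057] 0.004512688564035841
   z0 [0.521  0.2008 0.    ]
solder_spool [(np.float64(0.73), array([389., 220.])), (np.float64(0.58), array([205., 249.]))] [(np.float64(0.68), array([269., 204.]))]
   tri [ 0.4614 -0.0654  0.3122] 0.18621845961394753
   z0 [ 0.5872 -0.1341  0.    ]
   z0 [0.5169 0.3081 0.    ]
ferrite [(np.float64(0.44), array([272., 287.]))] [(np.float64(0.5), array([259., 259.]))]
   tri [ 0.4209  0.1479 -0.0019] 0.01109047545666398
   z0 [0.4261 0.1455 0.    ]
```

Run:
```python
import cv2,numpy as np
a=cv2.imread("pics/top0.png")[130:370,150:510];b=cv2.imread("pics/side0.png")
cv2.imwrite("pics/t1.png",cv2.resize(a,None,fx=2.2,fy=2.2,interpolation=cv2.INTER_CUBIC))
cv2.imwrite("pics/s1.png",cv2.resize(b[130:430,180:560],None,fx=2,fy=2,interpolation=cv2.INTER_CUBIC))
```

```text
(no output)
```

View pics/t1.png

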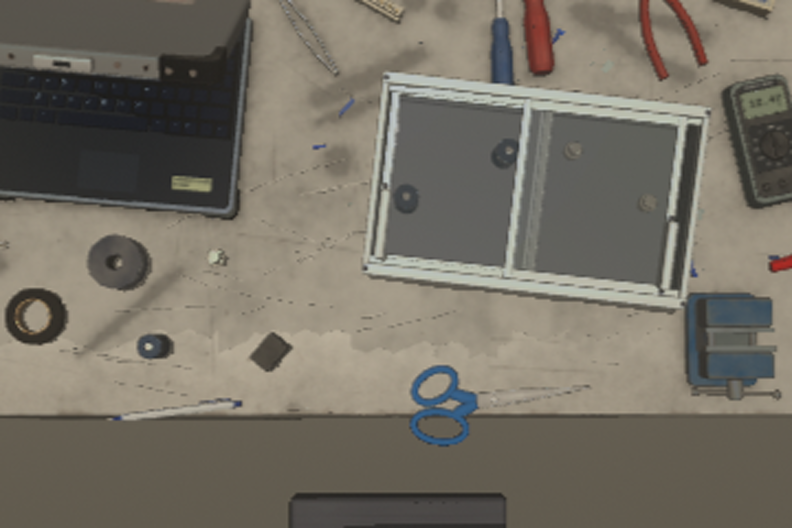

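View pics/s1.png

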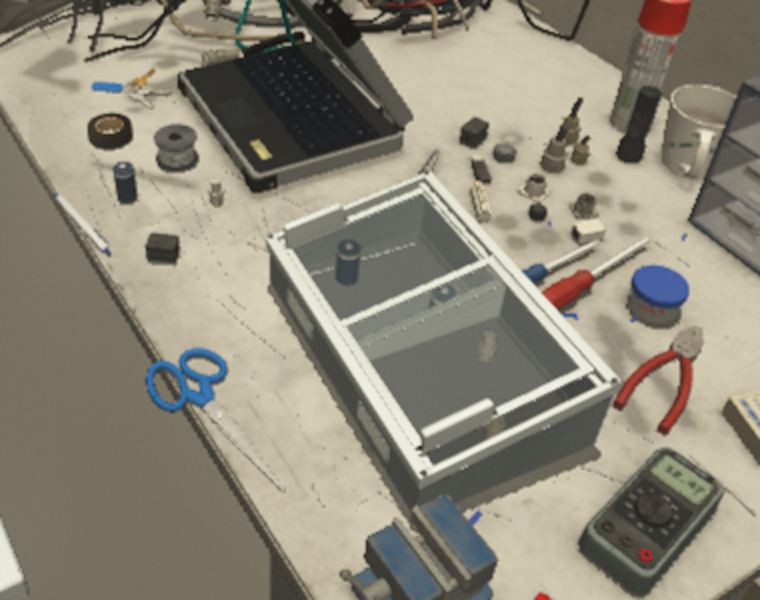

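Top view: the cells are in the left bay (crop 405,198 and 505,152) and the adaptors in the right (573,150 and 647,203). The right door looks about 15 mm ajar, with its pull at 670,255. The loose cell is at (152,345), the adaptor at (217,257), the spool at (118,262) and the ferrite at (270,352). The side view shows the same layout.

```bash
cat > b.py <<'E'
from h import *
from scipy.optimize import least_squares
np.set_printoptions(precision=4,suppress=True)
t=cam("top");sd=cam("side")
C=np.array([[-.104,.167,.073],[-.104,-.167,.073],[.104,-.167,.101],[.104,.167,.101]])
px=np.array([[316.4,252.7],[461.4,268.2],[472.3,180],[325.9,163.6]])
w=lambda q,P:np.array([q[0]+P[0]*np.cos(q[2])-P[1]*np.sin(q[2]),q[1]+P[0]*np.sin(q[2])+P[1]*np.cos(q[2]),P[2]])
r=least_squares(lambda q:np.concatenate([proj(t,w(q,P))-p for P,p in zip(C,px)]),[.588,-.132,-.104]);q=r.x
print("case",q,r.fun); np.save("case.npy",q)
inv=lambda P:np.array([[np.cos(q[2]),np.sin(q[2])],[-np.sin(q[2]),np.cos(q[2])]])@(np.array(P[:2])-q[:2])
print("pullL",w(q,[-.054,.155,.098]),"pullR shut",w(q,[-.054,-.155,.098]))
for n,z in(("pull_left",.098),("pull_right",.098),("stock_cell_1",.0085),("stock_adaptor_1",.0225),("dry_cell",0),("coax_adaptor",0)):
  for m,c in(("top",t),("side",sd)):
    for a in landmark_of(n,c)[:4]:
        P=onz(c,a["location"],z);print(n,m,round(a["p"],2),P[:2],"case",inv(P))
E
python3 b.py
```

```text
case [ 0.5858 -0.1342 -0.1091] [-1.6504  2.036   0.9363  2.6198  1.82   -2.5034 -1.1155 -2.2179]
pullL [0.549  0.0257 0.098 ] pullR shut [ 0.5152 -0.2824  0.098 ]
pull_left top 0.67 [0.5519 0.026 ] case [-0.0511  0.1556]
pull_left side 0.63 [0.5538 0.0318] case [-0.0499  0.1615]
pull_right top 0.6 [ 0.5177 -0.2592] case [-0.0541 -0.1316]
pull_right side 0.9 [ 0.5122 -0.2593] case [-0.0596 -0.1323]
pull_right side 0.26 [0.3793 0.0611] case [-0.2265  0.1717]
stock_cell_1 side 0.32 [0.4263 0.2792] case [-0.2035  0.3936]
stock_adaptor_1 side 0.55 [ 0.5824 -0.2521] case [ 0.0095 -0.1175]
dry_cell top 0.61 [0.4271 0.2652] case [-0.2012  0.3798]
dry_cell side 0.45 [0.4335 0.2937] case [-0.198   0.4088]
dry_cell side 0.23 [ 0.5742 -0.2127] case [-0.003  -0.0793]
coax_adaptor top 0.5 [ 0.5244 -0.2773] case [-0.0455 -0.1489]
coax_adaptor top 0.42 [0.5162 0.2038] case [-0.106   0.3285]
coax_adaptor side 0.61 [0.5208 0.2007] case [-0.1011  0.3259]
```

Call:
play_rows(moves=[[0,0.06,-0.06,0,0.06],[0,0.12,-0.12,0,0.123],[0,0.17,-0.18,0,0.123],[0,0.21,-0.24,0,0.123],[0,0.25,-0.3,0,0.123],[0,0.28,-0.36,0,0.123],[-0.1,0.31,-0.42,0,0.123],[-0.1,0.34,-0.48,0,0.123],[-0.1,0.37,-0.54,0,0.123],[-0.1,0.394,-0.6,0,0.123],[-0.1,0.395,-0.63,-0.02,0.123],[-0.1,0.395,-0.63,-0.04,0.123]])

```text
t: 3.2
ee_pos: [0.5483, 0.0327, 0.1578]
eef_rot: [0.171, 3.134, 0.0]
contact_force: [0.6, 0.1, -0.9]
finger_gap: 0.45
gripper_force: 0.0
```

Run:
```python
from h import *
s=sense();print(s["t"],s["ee_pos"],s["eef_rot"],s["contact_force"])
c=cam("wrist");print(proj(c,np.array([.549,.0257,.098])),[a for a in landmark_of("pull_left",c)][:2])
for a in landmark_of("pull_left",c)[:2]: print(onz(c,a["location"],.098))
cv2.imwrite("pics/w1.png",c["img"])
```

```text
3.2 [0.54830092 0.03267578 0.15783689] [1.71320119e-01 3.13405139e+00 3.01197411e-04] [ 0.60863838  0.09911341 -0.89805336]
[313.41536923 246.52663135] [{'location': [313.3, 249.4], 'p': 0.95}]
[0.55115592 0.02536451 0.098     ]
```

View pics/w1.png

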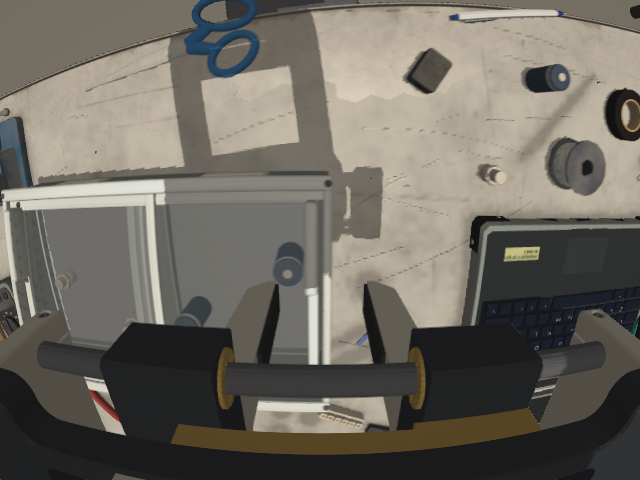

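The wrist view shows the left fin at (313,249) between the fingers, within 3 mm of my estimate. The loose parts are at top right.

Call:
play_rows(moves=[[-0.1,0,-0.001,-0.03,0],[-0.1,0,-0.001,-0.06,0],[-0.1,0,-0.001,-0.069,0],[-0.5,0,-0.001,-0.069,0],[-1,0,-0.001,-0.069,0],[-1,0,-0.001,-0.069,0],[-1,0,-0.001,-0.069,0]])

```text
t: 4.22
ee_pos: [0.5474, 0.0339, 0.0884]
eef_rot: [0.171, 3.136, 0.0]
contact_force: [-0.1, -0.1, 0.1]
finger_gap: 0.069
gripper_force: 0.0
```

Run:
```python
from h import *
s=sense();print(s["t"],s["ee_pos"],s["contact_force"],s["finger_gap"],s["gripper_force"])
c=cam("wrist");d=cam("side");t=cam("top")
for k in(c,d,t):
  for a in landmark_of("pull_left",k)[:1]: print(a["p"],a["location"],onz(k,a["location"],.098))
cv2.imwrite("pics/w2.png",np.hstack([cv2.resize(d["img"][180:380,250:450],(400,400)),cv2.resize(c["img"][200:400,200:400],(400,400))]))
```

```text
4.225 [0.54743985 0.0338621  0.0883765 ] [-0.14252141 -0.11300003  0.13945726] 0.06899878233221311 0.0
0.7 [308.2, 293.7] [0.55170526 0.02495065 0.098     ]
0.94 [334.4, 236.2] [0.55038132 0.03334173 0.098     ]
0.52 [451.8, 244.5] [ 0.5219046 -0.2599314  0.098    ]
```

View pics/w2.png

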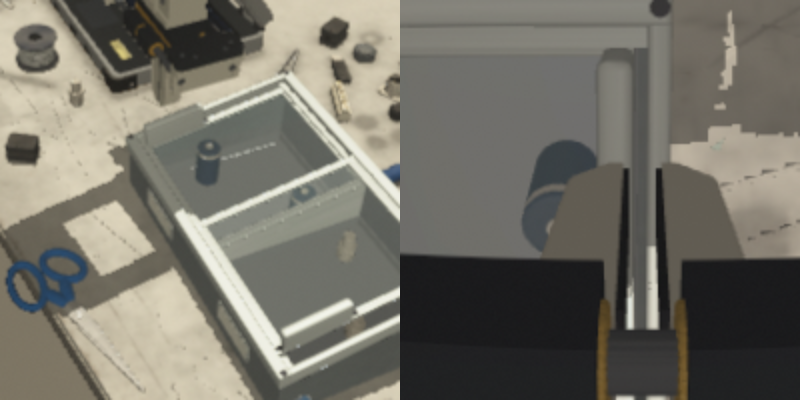

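Run:
```python
from h import *
s=sense();q=np.load("case.npy")
d=cam("side");c=cam("wrist");t=cam("top")
w=lambda P:np.array([q[0]+P[0]*np.cos(q[2])-P[1]*np.sin(q[2]),q[1]+P[0]*np.sin(q[2])+P[1]*np.cos(q[2]),P[2]])
for n,k in(("side",d),("wrist",c)):
  f=(lambda p:((p-[250,180])*2).round()) if n=="side" else (lambda p:((p-[200,200])*2+[400,0]).round())
  print(n,"tcp",f(proj(k,s["ee_pos"])),"fin front/rear top",f(proj(k,w([-.089,.155,.093]))),f(proj(k,w([-.019,.155,.103]))),"mid",f(proj(k,w([-.054,.155,.098]))))
  print(" corner front left",f(proj(k,w([-.104,.167,.073]))), "rear left",f(proj(k,w([.104,.167,.101]))))
print(s["eef_rot"],s["finger_gap"],s["gripper_force"])
```

```text
side tcp [166. 120.] fin front/rear top [142. 129.] [201. 105.] mid [171. 117.]
 corner front left [125. 140.] rear left [292.  72.]
wrist tcp [647. 156.] fin front/rear top [617.  50.] [619. 297.] mid [618. 180.]
 corner front left [662. -20.] rear left [657. 549.]
[ 1.70843467e-01  3.13692724e+00 -4.31067987e-06] 0.007530946448308796 0.0
```

Run:
```python
from h import *
d=cam("side");c=cam("wrist");t=cam("top")
cv2.imwrite("pics/w3.png",np.hstack([cv2.resize(k["img"][a:a+100,b:b+66],(264*1,400),interpolation=cv2.INTER_CUBIC) for k,a,b in((d,180,300),(c,230,280),(t,185,285))]))
```

```text
(no output)
```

View pics/w3.png

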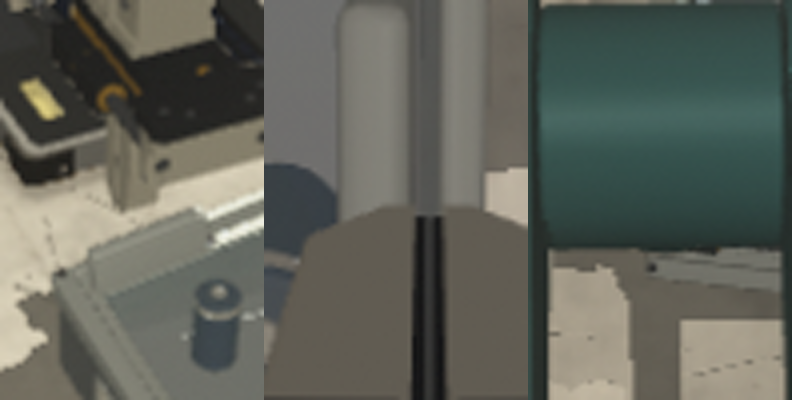

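Side crop: the fingertips end at (125,208), visibly above the fin's top edge, and the jaws closed on air. The tool also sat about 8 mm too far in +y. I'll lift, recentre and check the tip height with the jaws open.

Call:
play_rows(moves=[[-1,0,0,0.03,0],[-0.2,0.002,-0.009,0.03,0],[-0.2,0.002,-0.009,0.03,0],[-0.2,0.002,-0.009,0.03,0],[-0.2,0.002,-0.009,0.015,0],[-0.2,0.002,-0.009,0.0,0],[-0.2,0.002,-0.009,0.0,0]])

```text
t: 5.7
ee_pos: [0.5482, 0.0249, 0.0857]
eef_rot: [-0.17, -3.134, 0.0]
contact_force: [-0.1, 0.6, 0.6]
finger_gap: 0.4
gripper_force: 0.0
```

Run:
```python
from h import *
s=sense();print(s["t"],s["ee_pos"],s["contact_force"],s["finger_gap"])
d=cam("side");c=cam("wrist")
e=s["ee_pos"];u=np.array([.109,.994,0])
for z in(0,.01,.015): print(z,[((proj(d,e+u*k*(s["finger_gap"]*.0465)+[0,0,z])-[290,180])*5).round() for k in(-1,1)])
cv2.imwrite("pics/w4.png",np.hstack([cv2.resize(k["img"][a:a+90,b:b+80],(400,450),interpolation=cv2.INTER_CUBIC) for k,a,b in((d,180,290),(c,230,270))]))
```

```text
5.7 [0.54824767 0.02491711 0.0856549 ] [-0.10405891  0.58907674  0.58534862] 0.40030631014336904
0 [array([246., 341.]), array([209., 289.])]
0.01 [array([247., 324.]), array([210., 272.])]
0.015 [array([247., 315.]), array([210., 263.])]
```

View pics/w4.png

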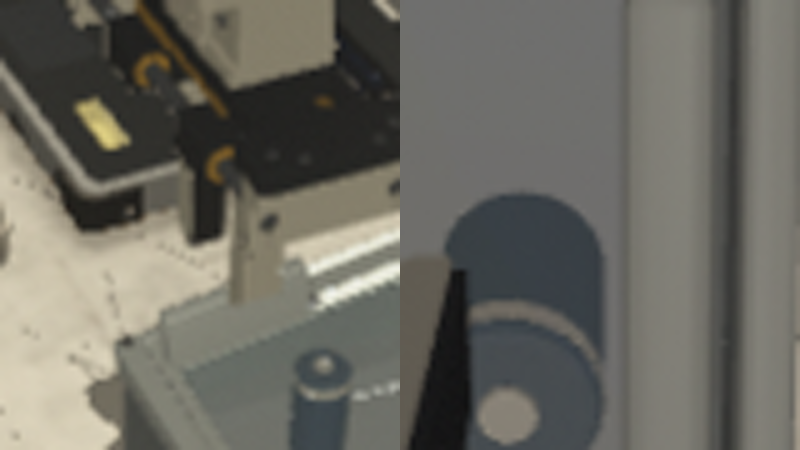

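Tip height: the near and far finger tips show at (245,305) and (205,240), about 20 mm above where the reported TCP projects. The jaws passing over the fin fits that. I'll go down in small steps and watch the force.

Call:
play_rows(moves=[[-0.2,0.001,0,-0.005,0],[-0.2,0.001,0,-0.01,0],[-0.2,0.001,0,-0.014,0],[-0.2,0.001,0,-0.018,0],[-0.2,0.001,0,-0.018,0]])

```text
t: 6.42
ee_pos: [0.5501, 0.0248, 0.0695]
eef_rot: [-0.171, -3.137, 0.0]
contact_force: [-1.2, 0.4, -1.0]
finger_gap: 0.4
gripper_force: 0.0
```

Call:
play_rows(moves=[[-1,0,0,0,0],[-1,0,0,0,0],[-1,0,0,0,0],[-1,0,0,0,0],[-1,0,0,0,0]])

```text
t: 7.05
ee_pos: [0.5503, 0.0249, 0.0699]
eef_rot: [0.171, 3.137, 0.0]
contact_force: [-1.3, 1.3, 0.6]
finger_gap: 0.095
gripper_force: 30.0
```

Call:
play_rows(moves=[[-1,-0.002,-0.02,0,0],[-1,-0.0055,-0.05,0,0],[-1,-0.009,-0.08,0,0],[-1,-0.012,-0.11,0,0],[-1,-0.0145,-0.132,0,0],[-1,-0.0155,-0.14,0,0],[-1,-0.0155,-0.142,0,0],[-1,-0.0155,-0.142,0,0]])

```text
t: 8.05
ee_pos: [0.5347, -0.1118, 0.0698]
eef_rot: [-0.168, -3.136, -0.018]
contact_force: [0.7, 48.4, 6.8]
finger_gap: 0.094
gripper_force: 30.0
```

Call:
play_rows(moves=[[-1,0,0.003,0,0],[-0.3,0,0.005,0,0],[-0.3,0,0.005,0,0],[-0.3,0,0.005,0.04,0],[0,0,0.005,0.08,0],[0,-0.01,0.06,0.09,0],[0,-0.03,0.12,0.09,0],[0,-0.05,0.18,0.09,0],[0,-0.075,0.24,0.09,0],[0,-0.095,0.3,0.09,0],[0,-0.11,0.36,0.08,0],[0,-0.11,0.375,0.06,0]])

```text
t: 9.55
ee_pos: [0.4242, 0.2603, 0.1303]
eef_rot: [0.167, 3.135, 0.002]
contact_force: [0.2, -0.0, -0.2]
finger_gap: 0.502
gripper_force: 0.0
```

```bash
cat > look.py <<'E'
from h import *
import sys
np.set_printoptions(precision=4,suppress=True)
s=sense();print(s["t"],s["ee_pos"],s["eef_rot"],s["contact_force"],s["finger_gap"])
c=cam("wrist");d=cam("side")
for n,z in [a.split(":") for a in sys.argv[1:]]:
  z=float(z)
  for m,k in(("wrist",c),("side",d)):
    for a in landmark_of(n,k)[:3]: print(n,m,"lm",round(a["p"],2),np.array(a["location"]),onz(k,a["location"],z))
  A=landmark_of(n,c);B=landmark_of(n,d)
  if A and B: print("tri",*tri(c,A[0]["location"],d,B[0]["location"]))
print("tcp side px",proj(d,s["ee_pos"]),"wrist",proj(c,s["ee_pos"]))
cv2.imwrite("pics/look.png",np.hstack([c["img"][:,:],d["img"][80:560]]) if 0 else c["img"]);cv2.imwrite("pics/looks.png",d["img"])
E
python3 look.py dry_cell:0 pull_left:.098 pull_right:.098
```

```text
9.55 [0.4242 0.2603 0.1303] [0.1666 3.1354 0.0015] [ 0.154  -0.0372 -0.172 ] 0.501909800534199
dry_cell wrist lm 0.73 [330.3 223.4] [0.4281 0.2669 0.    ]
dry_cell side lm 0.68 [243.4 225.2] [0.4331 0.2826 0.    ]
tri [0.4262 0.2668 0.0131] 0.003253947741715795
pull_left side lm 0.7 [367.1 278.7] [ 0.5387 -0.1077  0.098 ]
pull_right wrist lm 0.72 [331.  224.7] [0.4025 0.2675 0.098 ]
pull_right side lm 0.96 [410.  347.2] [ 0.5095 -0.2774  0.098 ]
pull_right side lm 0.57 [265.3 205.9] [0.4673 0.2073 0.098 ]
tri [ 0.7758  0.1776 -0.6732] 0.3598208261138515
tcp side px [237.8475 188.5334] wrist [323.4774 278.0214]
```

Run:
```python
import cv2,numpy as np
a=cv2.imread("pics/look.png")[150:350,220:420];b=cv2.imread("pics/looks.png")[130:290,180:340]
cv2.imwrite("pics/w5.png",np.hstack([cv2.resize(a,(400,400)),cv2.resize(b,(400,400),interpolation=cv2.INTER_CUBIC)]))
```

```text
(no output)
```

View pics/w5.png

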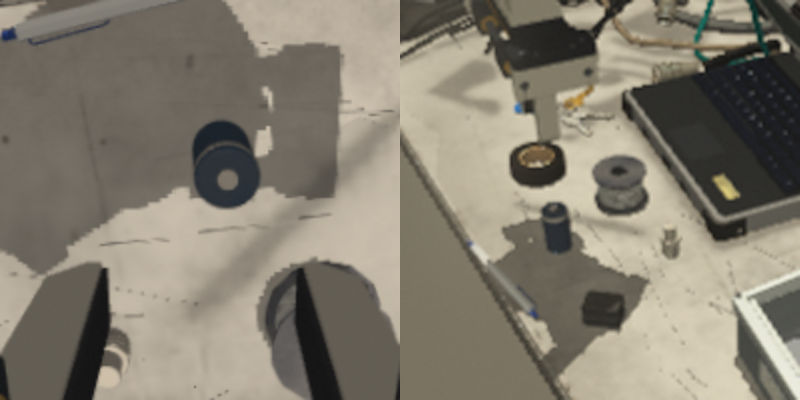

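Wrist: the cell's top is at about (334,240) and the fingers straddle clear space. It sits about 4 mm in +x and 6 mm in +y from the TCP. Descending to grip the upper part.

Call:
play_rows(moves=[[0,0.003,0.006,-0.03,0],[0,0.003,0.006,-0.07,0],[0,0.003,0.006,-0.1,0],[0,0.003,0.006,-0.114,0],[0,0.003,0.006,-0.114,0],[-1,0.003,0.006,-0.114,0],[-1,0.003,0.006,-0.114,0],[-1,0.003,0.006,-0.114,0],[-1,0.003,0.006,-0.114,0],[-1,0.003,0.006,-0.114,0]])

```text
t: 11.5
ee_pos: [0.4281, 0.2641, 0.0165]
eef_rot: [0.171, 3.136, 0.001]
contact_force: [0.3, 1.3, 6.2]
finger_gap: 0.26
gripper_force: 30.1
```

```bash
python3 look.py dry_cell:0
python3 - <<'E'
from h import *
q=np.load("case.npy")
t=cam("top")
inv=lambda P:np.array([[np.cos(q[2]),np.sin(q[2])],[-np.sin(q[2]),np.cos(q[2])]])@(np.array(P[:2])-q[:2])
for n,p,z in(("cell",[334.1,220],.0585),("cell",[379.5,199.1],.0585),("ad",[410.5,198.2],.053),("ad",[444.1,222.3],.053)):
  P=onz(t,p,z);print(n,P,inv(P))
w=lambda x,y:[q[0]+x*np.cos(q[2])-y*np.sin(q[2]),q[1]+x*np.sin(q[2])+y*np.cos(q[2])]
print(w(-.02,.085),w(-.03,-.09),w(-.04,.08))
E
```

```text
11.5 [0.4281 0.2641 0.0165] [0.1707 3.136  0.0011] [0.2787 1.2695 6.2322] 0.2602915945095799
dry_cell wrist lm 0.62 [329.2 267.2] [0.4285 0.2676 0.    ]
dry_cell side lm 0.61 [244.8 227.3] [0.4329 0.273  0.    ]
tri [0.4292 0.2677 0.0038] 0.00404591737732321
tcp side px [243.7885 224.7795] wrist [323.5008 277.9961]
cell [ 0.58096098 -0.00097869  0.0585    ] [-0.01930296  0.13192884]
cell [ 0.6292749 -0.1055039  0.0585   ] [0.04010103 0.03328341]
ad [ 0.63222212 -0.17781489  0.053     ] [ 0.05090148 -0.03827717]
ad [ 0.57619087 -0.25455584  0.053     ] [ 0.00355605 -0.12066094]
[np.float64(0.5751600820144768), np.float64(-0.04755283284980881)] [np.float64(0.5461714974406804), np.float64(-0.22042464074342646)] [np.float64(0.5547346803659882), np.float64(-0.05034621207539193)]
```

Call:
play_rows(moves=[[-1,0,0,0.04,0],[-1,0,0,0.09,0],[-1,0.01,-0.02,0.12,0],[-1,0.03,-0.07,0.125,0],[-1,0.05,-0.12,0.125,0],[-1,0.065,-0.17,0.125,0],[-1,0.08,-0.22,0.125,0],[-1,0.1,-0.27,0.125,0],[-1,0.111,-0.305,0.125,0],[-1,0.111,-0.3177,0.125,0],[-1,0.111,-0.3177,0.11,0],[-1,0.111,-0.3177,0.11,0]])

```text
t: 13.35
ee_pos: [0.5377, -0.0527, 0.124]
eef_rot: [-0.169, -3.135, -0.001]
contact_force: [-0.2, -0.4, -0.6]
finger_gap: 0.262
gripper_force: 29.9
```

```bash
python3 look.py dry_cell:0.11 stock_cell_1:.0085
python3 - <<'E'
import cv2,numpy as np
a=cv2.imread("pics/look.png")[120:400,180:460];b=cv2.imread("pics/looks.png")[150:390,260:500]
cv2.imwrite("pics/w6.png",np.hstack([cv2.resize(a,(400,400)),cv2.resize(b,(400,400),interpolation=cv2.INTER_CUBIC)]))
E
```

```text
13.35 [ 0.5377 -0.0527  0.124 ] [-0.1694 -3.1346 -0.0007] [-0.1823 -0.4363 -0.6019] 0.26232689187714114
dry_cell wrist lm 0.85 [326.8 269.2] [ 0.5382 -0.0507  0.11  ]
dry_cell side lm 0.49 [350.3 254.5] [ 0.5408 -0.0433  0.11  ]
tri [ 0.5352 -0.0506  0.1183] 0.0005879485280535218
stock_cell_1 wrist lm 0.96 [384.7 264.8] [ 0.5806 -0.0013  0.0085]
stock_cell_1 wrist lm 0.39 [ 38.9 260.9] [ 0.5419 -0.3706  0.0085]
stock_cell_1 side lm 0.49 [353.9 267.3] [0.5883 0.0054 0.0085]
tri [ 0.5789 -0.0034  0.0192] 0.005210058123887288
tcp side px [351.9706 252.6915] wrist [323.4782 278.0235]
```

View pics/w6.png

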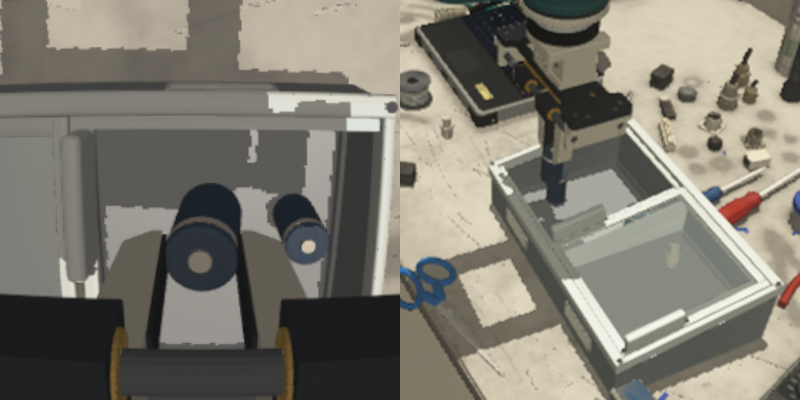

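The cell is held over the left bay in clear space: the stock cell is at (305,240) and the left door's fin at (80,200) in the crop. Lowering.

Call:
play_rows(moves=[[-1,0,0,-0.03,0],[-1,0,0,-0.06,0],[-1,0,0,-0.085,0],[-1,0,0,-0.092,0],[-1,0,0,-0.096,0],[-1,0,0,-0.097,0],[-1,0,0,-0.097,0],[-1,0,0,-0.097,0]])

```text
t: 14.85
ee_pos: [0.539, -0.0539, 0.0293]
eef_rot: [0.171, 3.136, -0.0]
contact_force: [0.7, 0.8, -0.8]
finger_gap: 0.261
gripper_force: 29.9
```

Call:
play_rows(moves=[[-1,0,0,-0.002,0],[-1,0,0,-0.004,0],[-1,0,0,-0.004,0],[-1,0,0,-0.004,0]])

```text
t: 15.35
ee_pos: [0.5389, -0.0539, 0.0251]
eef_rot: [0.171, 3.136, 0.0]
contact_force: [-0.1, 1.8, 3.7]
finger_gap: 0.261
gripper_force: 30.0
```

Call:
play_rows(moves=[[-0.5,0,0,0,0],[-0.15,0,0,0,0],[-0.15,0,0,0,0],[-0.15,0,0,0.02,0],[-0.15,0,0,0.06,0],[-0.15,0,0,0.1,0],[-0.15,-0.003,-0.03,0.1,0],[-0.15,-0.0045,-0.059,0.1,0],[-0.15,-0.0045,-0.059,0.07,0],[-0.15,-0.0045,-0.059,0.046,0],[-0.15,-0.0045,-0.059,0.046,0]])

```text
t: 16.73
ee_pos: [0.5336, -0.1128, 0.0705]
eef_rot: [-0.171, -3.135, -0.001]
contact_force: [-0.3, -0.0, 0.1]
finger_gap: 0.425
gripper_force: 0.0
```

```bash
python3 look.py dry_cell:0.0085 pull_left:.098 stock_cell_1:.0085
```

```text
16.725 [ 0.5336 -0.1128  0.0705] [-0.171  -3.1351 -0.0006] [-0.3116 -0.0435  0.0748] 0.4252277995299863
dry_cell wrist lm 0.88 [406.6 241.7] [ 0.5386 -0.0517  0.0085]
pull_left wrist lm 0.96 [325.3 303.1] [ 0.5355 -0.1122  0.098 ]
pull_left side lm 0.53 [367.8 279.4] [ 0.5388 -0.1099  0.098 ]
pull_left side lm 0.3 [348.4 288. ] [ 0.4934 -0.1101  0.098 ]
tri [ 0.5356 -0.1123  0.1007] 0.0026764168210213313
stock_cell_1 wrist lm 0.87 [466.7 288.3] [ 0.5833 -0.0029  0.0085]
stock_cell_1 wrist lm 0.63 [346.3 356.7] [ 0.6335 -0.1041  0.0085]
stock_cell_1 wrist lm 0.35 [322.2 302.8] [ 0.5806 -0.1185  0.0085]
stock_cell_1 side lm 0.42 [355.1 269. ] [ 0.5877 -0.0006  0.0085]
stock_cell_1 side lm 0.3 [391.6 307. ] [ 0.5913 -0.1332  0.0085]
tri [ 0.5825 -0.0051  0.0138] 0.0035011045183614194
tcp side px [365.4403 290.8642] wrist [323.4783 278.0199]
```

Call:
play_rows(moves=[[-1,0,0,0,0],[-1,0,0,0,0],[-1,0,0,0,0],[-1,0.001,0.01,0,0],[-1,0.004,0.04,0,0],[-1,0.0075,0.07,0,0],[-1,0.011,0.1,0,0],[-1,0.014,0.125,0,0],[-1,0.015,0.135,0,0],[-1,0.015,0.138,0,0],[-1,0.015,0.138,0,0]])

```text
t: 18.8
ee_pos: [0.5497, 0.0253, 0.0709]
eef_rot: [0.17, 3.136, 0.0]
contact_force: [7.0, 1.3, -3.6]
finger_gap: 0.088
gripper_force: 30.0
```

Call:
play_rows(moves=[[-1,0,0.002,0,0],[-1,0,0.003,0,0],[-1,0,0.003,0,0]])

```text
t: 19.18
ee_pos: [0.5499, 0.0278, 0.0709]
eef_rot: [0.171, 3.135, -0.0]
contact_force: [9.0, -1.1, -3.8]
finger_gap: 0.085
gripper_force: 30.0
```

Call:
play_rows(moves=[[-1,0,0.002,0,0],[-1,0,0.004,0,0],[-1,0,0.004,0,0]])

```text
t: 19.55
ee_pos: [0.5502, 0.0301, 0.0709]
eef_rot: [0.172, 3.134, -0.005]
contact_force: [11.2, -14.2, -4.5]
finger_gap: 0.088
gripper_force: 30.0
```

Call:
play_rows(moves=[[-1,0,-0.003,0,0],[-0.1,0,-0.003,0,0],[-0.1,0,-0.003,0,0],[-0.1,0,-0.003,0.04,0],[-0.1,-0.005,-0.05,0.05,0],[-0.1,-0.01,-0.1,0.05,0],[-0.1,-0.016,-0.15,0.05,0],[-0.1,-0.022,-0.2,0.05,0],[-0.1,-0.028,-0.25,0.05,0],[-0.1,-0.034,-0.3,0.05,0],[-0.1,-0.034,-0.309,0.04,0],[-0.1,-0.034,-0.309,0.03,0]])

```text
t: 21.05
ee_pos: [0.515, -0.2768, 0.1]
eef_rot: [-0.172, -3.136, -0.001]
contact_force: [0.3, 1.0, 0.2]
finger_gap: 0.45
gripper_force: 0.0
```

```bash
python3 look.py pull_right:.098 pull_left:.098
```

```text
21.05 [ 0.515  -0.2768  0.1   ] [-0.1722 -3.1363 -0.0009] [0.2545 0.9802 0.248 ] 0.4503830557328762
pull_right wrist lm 0.65 [319.8 280.6] [ 0.5172 -0.2792  0.098 ]
pull_right side lm 0.71 [412.5 344.3] [ 0.517  -0.2749  0.098 ]
tri [ 0.5133 -0.2786  0.1055] 0.0012321757738374436
pull_left side lm 0.66 [336.7 234.8] [0.5572 0.0348 0.098 ]
tcp side px [412.4882 344.9016] wrist [323.5056 278.0238]
```

Call:
play_rows(moves=[[-0.1,0.001,-0.002,-0.015,0],[-0.1,0.001,-0.002,-0.03,0],[-0.1,0.001,-0.002,-0.03,0],[-1,0.001,-0.002,-0.03,0],[-1,0.001,-0.002,-0.03,0],[-1,0.001,-0.002,-0.03,0],[-1,0.001,-0.002,-0.03,0],[-1,0.003,0.02,-0.03,0],[-1,0.006,0.05,-0.03,0],[-1,0.01,0.08,-0.03,0],[-1,0.013,0.11,-0.03,0],[-1,0.015,0.13,-0.03,0]])

```text
t: 23.05
ee_pos: [0.5312, -0.1448, 0.0713]
eef_rot: [0.169, 3.134, -0.001]
contact_force: [11.8, -3.5, -3.9]
finger_gap: 0.086
gripper_force: 30.0
```

Call:
play_rows(moves=[[-1,0.001,0.004,0,0],[-1,0.001,0.007,0,0],[-1,0.001,0.007,0,0]])

```text
t: 23.42
ee_pos: [0.532, -0.1385, 0.0712]
eef_rot: [0.169, 3.135, 0.0]
contact_force: [8.4, -0.0, -1.9]
finger_gap: 0.084
gripper_force: 30.0
```

Call:
play_rows(moves=[[-1,0,0.002,0,0],[-1,0,0.003,0,0],[-1,0,0.003,0,0]])

```text
t: 23.8
ee_pos: [0.5321, -0.1369, 0.0713]
eef_rot: [0.17, 3.134, -0.004]
contact_force: [9.2, -9.6, -3.8]
finger_gap: 0.082
gripper_force: 30.0
```

Call:
play_rows(moves=[[-1,0,-0.003,0,0],[-0.2,0,-0.003,0,0],[-0.2,0,-0.003,0,0],[-0.2,0,-0.003,0.05,0],[-0.2,0,0.03,0.07,0],[-0.2,-0.002,0.09,0.07,0],[-0.2,-0.004,0.15,0.07,0],[-0.2,-0.006,0.21,0.07,0],[-0.2,-0.008,0.27,0.07,0],[-0.2,-0.0105,0.32,0.05,0],[-0.2,-0.0105,0.338,0.03,0],[-0.2,-0.0105,0.338,0.02,0]])

```text
t: 25.3
ee_pos: [0.5199, 0.2017, 0.0893]
eef_rot: [-0.168, -3.135, 0.001]
contact_force: [0.5, -0.2, 0.2]
finger_gap: 0.397
gripper_force: 0.0
```

```bash
python3 look.py coax_adaptor:0 pull_right:.098
python3 - <<'E'
import cv2,numpy as np
a=cv2.imread("pics/look.png")[150:350,220:420];b=cv2.imread("pics/looks.png")[150:310,220:380]
cv2.imwrite("pics/w7.png",np.hstack([cv2.resize(a,(400,400)),cv2.resize(b,(400,400),interpolation=cv2.INTER_CUBIC)]))
E
```

```text
25.3 [0.5199 0.2017 0.0893] [-0.1681 -3.1354  0.0013] [ 0.459  -0.1799  0.2484] 0.39734256927411743
coax_adaptor wrist lm 0.88 [327.1 235. ] [0.5217 0.2048 0.    ]
coax_adaptor side lm 0.56 [287.8 228.6] [0.5254 0.2135 0.    ]
tri [0.5203 0.2048 0.008 ] 0.0019177069539953295
pull_right side lm 0.93 [373.7 289.6] [ 0.5331 -0.1379  0.098 ]
pull_right side lm 0.4 [392.2 305.1] [ 0.5402 -0.1869  0.098 ]
tcp side px [286.517  203.4024] wrist [323.4879 277.9852]
```

View pics/w7.png

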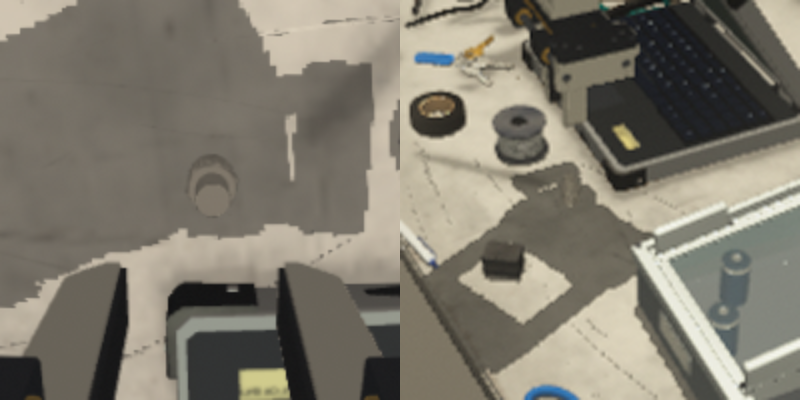

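The adaptor is at (212,185) in the wrist crop, between the finger lines, about 38 mm in front of the laptop edge. Descending.

Call:
play_rows(moves=[[-0.2,0.0015,0.0025,-0.03,0],[-0.2,0.0015,0.0025,-0.06,0],[-0.2,0.0015,0.0025,-0.078,0],[-0.2,0.0015,0.0025,-0.086,0],[-0.2,0.0015,0.0025,-0.086,0],[-1,0.0015,0.0025,-0.086,0],[-1,0.0015,0.0025,-0.086,0],[-1,0.0015,0.0025,-0.086,0],[-1,0.0015,0.0025,-0.086,0],[-1,0.0015,0.0025,-0.086,0]])

```text
t: 27.05
ee_pos: [0.5233, 0.2042, 0.0065]
eef_rot: [0.171, 3.134, 0.002]
contact_force: [-0.4, 1.4, 9.8]
finger_gap: 0.004
gripper_force: 5.1
```

```bash
python3 look.py coax_adaptor:0
python3 - <<'E'
import cv2,numpy as np
a=cv2.imread("pics/look.png")[170:350,230:410];b=cv2.imread("pics/looks.png")[170:270,240:340]
cv2.imwrite("pics/w8.png",np.hstack([cv2.resize(a,(400,400)),cv2.resize(b,(400,400),interpolation=cv2.INTER_CUBIC)]))
E
```

```text
27.05 [0.5233 0.2042 0.0065] [0.1707 3.1343 0.0023] [-0.3816  1.3819  9.7947] 0.00376317369211712
coax_adaptor wrist lm 0.85 [322.6 273.9] [0.5235 0.2037 0.    ]
coax_adaptor side lm 0.59 [286.3 231.3] [0.5173 0.206  0.    ]
tri [0.5192 0.2041 0.0027] 0.005875014823867128
tcp side px [288.6549 228.9431] wrist [323.4687 278.0295]
```

View pics/w8.png

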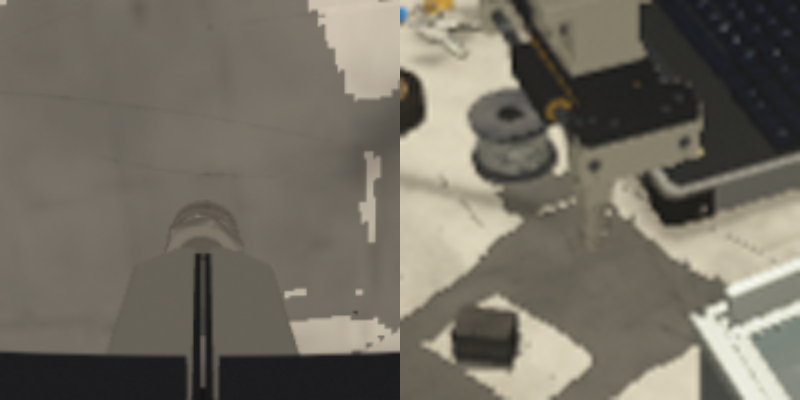

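The view shows the closed fingers resting on top of the adaptor, which is still upright. So the tips really sit about 25 mm above the reported TCP. I'll check from the wrist camera whether the fingers are short or the height reading is off, then regrasp lower.

Run:
```python
from h import *
s=sense();c=cam("wrist");M=np.array(c["world_to_cam"]);p=M[:3,:3]@s["ee_pos"]+M[:3,3]
o=-M[:3,:3].T@M[:3,3]
print(c["fx"],c["cx"],c["cy"],p,o-s["ee_pos"])
u=np.array([.109,.994,0])
for g,obs in((.502*.093,96.5),(.397*.093,75.5)):
  for dz in(0,.01,.02,.03):
    a,b=[proj(c,s["ee_pos"]+u*k*g/2+[-.0,0,dz]) for k in(-1,1)];print(g,obs,dz,(b-a)[0],a,b)
```

```text
371.64829954431775 320.7919789335914 237.67565990440173 [0.00149077 0.02270749 0.20873956] [-0.08338826  0.00757629  0.19255923]
0.046686 96.5 0 82.44924372213279 [282.17726171 277.82634652] [364.62650543 277.73578442]
0.046686 96.5 0.01 86.23197548758856 [280.41327396 285.16378553] [366.64524944 285.05807508]
0.046686 96.5 0.02 90.34982661054681 [278.49275484 293.19029423] [368.84258145 293.06607833]
0.046686 96.5 0.03 94.84449346754445 [276.39617491 301.99858585] [371.24066837 301.8516289 ]
0.036921 75.5 0 65.30383494260752 [290.76256193 277.87847818] [356.06639687 277.80660954]
0.036921 75.5 0.01 68.30965049527117 [289.38882879 285.2323662 ] [357.69847928 285.14843025]
0.036921 75.5 0.02 71.58320267813531 [287.89259458 293.27939571] [359.47579726 293.18070529]
0.036921 75.5 0.03 75.15809795803074 [286.25845301 302.11339084] [361.41655097 301.99655104]
```

Call:
play_rows(moves=[[-1,0,0,0.012,0],[-1,0,0,0.035,0],[-0.2,0,0,0.045,0],[-0.2,0,0,0.045,0],[-0.2,0,0,0.045,0],[-0.2,0,0,0.045,0]])

```text
t: 28.15
ee_pos: [0.5219, 0.2035, 0.0491]
eef_rot: [-0.171, -3.136, 0.001]
contact_force: [-0.3, 0.9, 0.1]
finger_gap: 0.37
gripper_force: 0.0
```

```bash
python3 look.py coax_adaptor:0
```

```text
28.15 [0.5219 0.2035 0.0491] [-0.1708 -3.1359  0.0007] [-0.3478  0.8662  0.0536] 0.36995188828579695
coax_adaptor wrist lm 0.62 [325.9 252.6] [0.5241 0.2052 0.    ]
coax_adaptor side lm 0.41 [286.8 229.7] [0.5212 0.2109 0.    ]
tri [0.5204 0.2056 0.0053] 0.0034825142951488866
tcp side px [287.5784 215.9657] wrist [323.4998 278.0099]
```

Call:
play_rows(moves=[[-0.2,0.0005,0.0015,-0.02,0],[-0.2,0.0005,0.0015,-0.04,0],[-0.2,0.0005,0.0015,-0.05,0],[-0.2,0.0005,0.0015,-0.052,0],[-0.2,0.0005,0.0015,-0.052,0],[-1,0.0005,0.0015,-0.052,0],[-1,0.0005,0.0015,-0.052,0],[-1,0.0005,0.0015,-0.052,0],[-1,0.0005,0.0015,-0.052,0],[-1,0.0005,0.0015,-0.052,0]])

```text
t: 29.7
ee_pos: [0.5229, 0.2051, -0.002]
eef_rot: [0.171, 3.137, 0.0]
contact_force: [0.5, -0.2, 1.1]
finger_gap: 0.136
gripper_force: 29.3
```

Call:
play_rows(moves=[[-1,0,0,0.03,0],[-1,0,0,0.07,0],[-1,0,-0.01,0.11,0],[-1,0,-0.05,0.125,0],[-1,0,-0.1,0.125,0],[-1,0,-0.15,0.125,0],[-1,0,-0.2,0.125,0],[-1,0.001,-0.25,0.125,0],[-1,0.002,-0.3,0.125,0],[-1,0.003,-0.35,0.125,0],[-1,0.004,-0.39,0.125,0],[-1,0.004,-0.4155,0.125,0]])

```text
t: 31.2
ee_pos: [0.5264, -0.2122, 0.1226]
eef_rot: [-0.173, -3.136, -0.0]
contact_force: [0.2, -0.4, -0.5]
finger_gap: 0.138
gripper_force: 29.0
```

```bash
python3 look.py coax_adaptor:0.125 stock_adaptor_1:.0225 pull_right:.098;  python3 - <<'E'
from h import *
c=cam("wrist")
for n in("coax_adaptor","stock_adaptor_1"):
  for m in cut_out(n,c)[:3]:
    k=np.argwhere(m["mask"]);mm=cv2.minAreaRect(k[:,::-1].astype(np.float32));print(n,m["p"],k.min(0),k.max(0),mm)
E
```

```text
31.2 [ 0.5264 -0.2122  0.1226] [-0.1728 -3.1365 -0.0001] [ 0.1664 -0.4298 -0.5119] 0.1378466951788766
coax_adaptor wrist lm 0.65 [322.  278.6] [ 0.5257 -0.2129  0.125 ]
coax_adaptor side lm 0.5 [266.6 206.5] [0.4552 0.1702 0.125 ]
coax_adaptor side lm 0.36 [372.7 290.3] [ 0.5141 -0.1577  0.125 ]
tri [ 0.3449 -0.1956  0.4359] 0.085943829891045
stock_adaptor_1 wrist lm 0.7 [278.7 295.7] [ 0.5822 -0.2572  0.0225]
stock_adaptor_1 side lm 0.51 [424.7 305.4] [ 0.6445 -0.1729  0.0225]
stock_adaptor_1 side lm 0.41 [426.5 345.2] [ 0.5827 -0.2517  0.0225]
tri [ 0.5449 -0.2417  0.138 ] 0.03252941873633648
pull_right wrist lm 0.81 [437.9 257.8] [ 0.532  -0.1384  0.098 ]
pull_right side lm 0.67 [373.2 288.2] [ 0.5344 -0.1344  0.098 ]
tri [ 0.5282 -0.1414  0.1078] 0.0004160795516422822
tcp side px [396.1162 308.3411] wrist [323.4966 277.9798]
coax_adaptor 0.87 [267 305] [317 337] ((322.12359619140625, 291.9867858886719), (50.35465621948242, 31.711360931396484), 83.8844985961914)
stock_adaptor_1 0.81 [285 262] [310 279] ((268.79180908203125, 295.75494384765625), (11.017498016357422, 27.304235458374023), 25.201122283935547)
```

Call:
play_rows(moves=[[-1,0,0.001,-0.03,0],[-1,0,0.001,-0.06,0],[-1,0,0.001,-0.085,0],[-1,0,0.001,-0.095,0],[-1,0,0.001,-0.099,0],[-1,0,0.001,-0.1,0],[-1,0,0.001,-0.1,0],[-1,0,0.001,-0.1,0]])

```text
t: 33.05
ee_pos: [0.527, -0.2095, 0.0234]
eef_rot: [0.171, 3.136, -0.001]
contact_force: [1.0, -0.3, -0.0]
finger_gap: 0.137
gripper_force: 29.0
```

Call:
play_rows(moves=[[-1,0,0,-0.001,0],[-1,0,0,-0.002,0],[-1,0,0,-0.002,0]])

```text
t: 33.42
ee_pos: [0.5267, -0.2093, 0.0207]
eef_rot: [-0.171, -3.137, -0.0]
contact_force: [-0.7, -0.1, -0.4]
finger_gap: 0.145
gripper_force: 29.0
```

Call:
play_rows(moves=[[-1,0,0,-0.0015,0],[-1,0,0,-0.0015,0],[-1,0,0,-0.0015,0]])

```text
t: 33.8
ee_pos: [0.5273, -0.2096, 0.0204]
eef_rot: [0.171, 3.136, -0.001]
contact_force: [-1.4, 0.4, 8.5]
finger_gap: 0.138
gripper_force: 30.2
```

Call:
play_rows(moves=[[-0.6,0,0,0.001,0],[-0.3,0,0,0.001,0],[-0.3,0,0,0.001,0],[-0.3,0,0,0.02,0],[-0.3,0,0,0.06,0],[-0.3,0,0,0.1,0],[-0.1,0.003,0.03,0.11,0],[-0.1,0.005,0.0715,0.11,0],[-0.1,0.005,0.0715,0.09,0],[-0.1,0.005,0.0715,0.09,0]])

```text
t: 35.05
ee_pos: [0.5311, -0.1378, 0.1085]
eef_rot: [-0.17, -3.135, -0.0]
contact_force: [-0.5, -1.0, 0.3]
finger_gap: 0.451
gripper_force: 0.0
```

```bash
python3 look.py coax_adaptor:0.0225 stock_adaptor_1:.0225 pull_right:.098;  python3 - <<'E'
from h import *
c=cam("wrist");d=cam("side")
print("expected base/top px wrist",proj(c,np.array([.527,-.2096,.0225])),proj(c,np.array([.527,-.2096,.0545])))
for k in(c,d):
 for n in("coax_adaptor","stock_adaptor_1"):
  for m in cut_out(n,k)[:4]:
    p=np.argwhere(m["mask"]);print(n,round(m["p"],2),m["location"],p.min(0)[::-1],p.max(0)[::-1])
E
```

```text
35.05 [ 0.5311 -0.1378  0.1085] [-0.1699 -3.1352 -0.0004] [-0.5417 -1.0425  0.2624] 0.45106059787635544
coax_adaptor wrist lm 0.83 [231.2 238.6] [ 0.5264 -0.2111  0.0225]
coax_adaptor side lm 0.62 [390.6 339.4] [ 0.5317 -0.2066  0.0225]
tri [ 0.5263 -0.2099  0.029 ] 0.0034775695439825905
stock_adaptor_1 wrist lm 0.78 [193.3 303.3] [ 0.5811 -0.2573  0.0225]
stock_adaptor_1 wrist lm 0.58 [289.9 347.6] [ 0.6326 -0.1784  0.0225]
stock_adaptor_1 side lm 0.59 [426.9 346.8] [ 0.581  -0.255   0.0225]
stock_adaptor_1 side lm 0.41 [423.6 305.9] [ 0.6417 -0.1728  0.0225]
tri [ 0.5797 -0.2561  0.025 ] 0.0003481270266397668
pull_right wrist lm 0.78 [320.  274.6] [ 0.5331 -0.1401  0.098 ]
pull_right side lm 0.72 [370.3 291.9] [ 0.524  -0.1395  0.098 ]
tri [ 0.5288 -0.1391  0.0979] 0.008279799096484304
tcp side px [373.2665 286.2281] wrist [323.5156 278.0528]
expected base/top px wrist [233.32259151 237.82334278] [223.5493057  250.90049687]
coax_adaptor 0.81 [228.4, 244.1] [214 228] [240 259]
stock_adaptor_1 0.62 [188.0, 307.1] [176 292] [201 320]
stock_adaptor_1 0.57 [289.8, 351.4] [277 342] [299 364]
coax_adaptor 0.6 [391.2, 335.3] [385 329] [394 343]
stock_adaptor_1 0.53 [423.3, 301.4] [419 296] [428 310]
stock_adaptor_1 0.42 [424.3, 342.6] [421 336] [433 350]
```

The adaptor's landmark and mask match an upright part at the release spot, and the stock hasn't moved. Next I'll shut the right door.

Call:
play_rows(moves=[[-0.1,0.001,0,-0.02,0],[-0.1,0.001,0,-0.0385,0],[-0.1,0.001,0,-0.0385,0],[-1,0.001,0,-0.0385,0],[-1,0.001,0,-0.0385,0],[-1,0.001,0,-0.0385,0],[-1,0.001,0,-0.0385,0],[-1,-0.001,-0.02,-0.0385,0],[-1,-0.0045,-0.05,-0.0385,0],[-1,-0.0075,-0.08,-0.0385,0],[-1,-0.011,-0.11,-0.0385,0],[-1,-0.0135,-0.132,-0.0385,0]])

```text
t: 37.55
ee_pos: [0.5178, -0.2715, 0.0711]
eef_rot: [-0.172, -3.137, 0.0]
contact_force: [-1.1, 2.8, 4.1]
finger_gap: 0.091
gripper_force: 30.0
```

Call:
play_rows(moves=[[-1,-0.0005,-0.004,0,0],[-1,-0.001,-0.008,0,0],[-1,-0.001,-0.009,0,0],[-1,-0.001,-0.009,0,0]])

```text
t: 38.05
ee_pos: [0.5171, -0.2784, 0.0711]
eef_rot: [-0.171, -3.136, -0.001]
contact_force: [-5.4, 3.5, 5.9]
finger_gap: 0.089
gripper_force: 30.0
```

Call:
play_rows(moves=[[-1,0,-0.002,0,0],[-1,0,-0.003,0,0],[-1,0,-0.003,0,0]])

```text
t: 38.42
ee_pos: [0.5172, -0.2788, 0.0709]
eef_rot: [-0.169, -3.136, -0.009]
contact_force: [-6.5, 24.1, 11.7]
finger_gap: 0.086
gripper_force: 30.0
```

Hard stop reached. Release, lift and check everything.

Call:
play_rows(moves=[[-1,0,0.002,0,0],[-0.1,0,0.003,0,0],[-0.1,0,0.003,0,0],[-0.1,0,0.003,0.04,0],[-0.1,0,0.003,0.1,0],[-0.1,-0.02,0.05,0.15,0],[-0.1,-0.04,0.1,0.18,0],[-0.1,-0.05,0.14,0.2,0],[-0.1,-0.05,0.14,0.2,0]])

```text
t: 39.55
ee_pos: [0.4673, -0.1401, 0.2735]
eef_rot: [0.167, 3.133, -0.002]
contact_force: [-0.0, 1.2, 0.6]
finger_gap: 0.45
gripper_force: 0.0
```

```bash
python3 look.py pull_left:.098 pull_right:.098 coax_adaptor:.0225 dry_cell:.0085 stock_cell_1:.0085 stock_adaptor_1:.0225
python3 - <<'E'
from h import *
c=cam("wrist");d=cam("side")
for nm,k in(("wrist",c),("side",d)):
 for n in("dry_cell","stock_cell_1","coax_adaptor"):
  for m in cut_out(n,k)[:4]:
    p=np.argwhere(m["mask"]);print(nm,n,round(m["p"],2),m["location"],p.min(0)[::-1],p.max(0)[::-1])
 for P in((.539,-.0535,.0085),(.527,-.2096,.0225),(.581,-.001,.0085)):
  P=np.array(P);print("exp",proj(k,P),proj(k,P+[0,0,.05]))
E
```

```text
39.55 [ 0.4673 -0.1401  0.2735] [ 0.1668  3.1327 -0.0018] [-0.0404  1.1926  0.5709] 0.44976007257795986
pull_left wrist lm 0.78 [479.4 267.9] [0.5531 0.0303 0.098 ]
pull_left wrist lm 0.36 [201.1 264.8] [ 0.5153 -0.28    0.098 ]
pull_left side lm 0.97 [335.1 236.4] [0.5513 0.032  0.098 ]
tri [0.5507 0.0292 0.1009] 0.0021604907687341555
pull_right wrist lm 0.72 [202.1 265.4] [ 0.5161 -0.279   0.098 ]
stock_cell_1 side lm 0.26 [265.6 208.3] [0.5088 0.3085 0.0085]
tcp side px [349.9973 231.2336] wrist [323.4618 278.0333]
wrist dry_cell 0.37 [293.1, 277.8] [198 227] [350 364]
exp [395.6445132  241.02445523] [403.61019657 253.91124117]
exp [273.98079516 248.27752777] [268.71035876 262.45911022]
exp [434.36036122 266.22585373] [445.45839557 280.94257352]
side coax_adaptor 0.32 [370.0, 254.8] [323 224] [423 296]
exp [349.92748095 291.84506595] [351.07519811 275.65679716]
exp [389.58871922 341.5214109 ] [392.42524509 325.073218  ]
exp [352.76503191 270.14969155] [353.94841233 254.05249207]
```

```bash
python3 -c "
from bench import *
print(finish_job())"
```

```text
the job is handed in; nothing more can be done
None
```

The dry cell and the coax adaptor were placed upright in their own trays, both doors are shut (pulls measured 311 mm apart, 310 expected) and the job is handed in at about 40 s; no verdict came back, and both parts' uprightness was last checked before the right door was shut, as the networks found neither through the closed doors.

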